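Clamp a furniture leg in the quick clamp

ROBOT

A 7-joint arm with a two-finger parallel gripper is mounted at the origin on the work surface. World frame = base frame: x ahead of the robot, y to its left, z up, the work surface at z = 0. Lengths are in m, angles in degrees, forces in N, time in s.
With the tool pointing down it reaches from about 0.35 to 0.775 m from the base axis. Payload 3.1 kg.
Tool frame: the origin (TCP) lies on the centre line of the jaws, within the pads' length; the fingertips stand 17 mm ahead of it and the grasp point (between the pads) lies 2 mm behind it (robot.tip_reach is the distance from the TCP to the fingertips, in m); z points along the fingers, y is the line along which they close (so a half turn about z gives the same grasp; the last joint's range is limited). The gripper opens to 85 mm and grips with 20 to 120 N. Pads are 22 mm wide; open, the fingers measure 114 mm over their backs; the gripper's body (76 mm by 85 mm) begins 54 mm behind the grasp point. The pads swing forward as they close: fully open they stand 13 mm farther back than shut.
Start: joints at [70.376, 17.813, 0.802, 86.603, -0.252, 75.585, -1.558], TCP at [0.163, -0.525, 0.248] pointing down, gripper open.
Joint ranges: [-154.91, 154.91], [-16.99, 109.72], [-72.82, 74.43], [7.12, 147.25], [-82.49, 262.49], [11.32, 116.49], [-174.64, 174.64]. Speed limits (degrees/s): [159.86, 159.86, 180, 180, 180, 180, 180].

INTERFACE

Orientations are given as [roll, pitch, yaw] about the fixed x, y, z axes, in that order (R = Rz(yaw) Ry(pitch) Rx(roll)).
In Python, from station import robot, fingers, vision, workorder, recognise gives the robot as it stands. Calls block until the motion is done:
- robot.move_to(position, orientation): joint-space move of the TCP to a pose.
- robot.line_to(position, orientation=None, velocity=0.15, f_stop=None): straight line of the TCP; orientation=None keeps the orientation; velocity is the mean speed in m/s. With f_stop (N) it stops when the force on the tool has changed by that much, and returns True; else False.
- robot.move_j(angles): joint-space move.
- fingers.gripper_to(opening, force=None): opening from 0.0 (shut) to 1.0 (fully open); force is the grip in N (None keeps the last); returns when the fingers have stopped.
- robot.pause(seconds).
- robot.inverse_kinematics(position, orientation): joint angles nearest the present ones, or None.
- vision.grab_frame(name): name is "side" or "top" or "wrist"; returns the picture (384x512x3 uint8, red, green, blue); there is no depth.
- vision.calibration(name): a dict with "mtx" (3x3 intrinsics, pixels), "k1" (the pictures are not rectified: a ray, as slopes to the right and down, at radius r is drawn at 1 + k1 r^2 times it, then the intrinsics apply), "extrinsics" (4x4, takes a point from world to camera coordinates); the wrist camera has in their place "T_tool_cam" (4x4, takes a point from camera to tool coordinates, whose origin is the TCP and whose axes are the flange's). Camera axes: x right, y up, looking along -z (the intrinsics and any distortion apply to the point x, -y, -z); pixel columns grow to the right and rows downward; lengths in m; the calibration is good to about 2 mm. A picture is of the moment at which its call begins: read the wrist's pose just before it. calibration takes no time and is no camera call.
A pose or a line that the arm cannot do raises robot.PlanningError and nothing moves.
- workorder.close_job(): hands the job in; it is judged then, once.
Trained networks look in the newest picture that a camera, given by its name, has taken for a name from the list of things; names that differ only in an ending like _2 or _b are one class to them, and where a whole thing is asked for, a point or a joint stands for the part that bears it (a point fixed in the world has none). Each returns a list of dicts, best first, with "p" (0 to 1); they miss things now and then, are a little off and sometimes report something else, mostly with a low value. They report only what shows in the picture. A call takes as long as a camera call. They do not tell look-alikes from the thing itself.
- recognise(label, camera): "rect" ([centre column, centre row, width, height] in pixels, round what is visible of it).
Readings, each from a call of its own:
- robot.current_time_s(): time.
- robot.current_joint_positions(): joint angles.
- robot.current_dq(): joint speeds.
- robot.current_joint_torque(): joint torques, N m.
- robot.current_tool_pos(): TCP position.
- robot.current_eef_rot(): TCP orientation.
- robot.current_contact_force(): force on the tool from outside, world axes, zero at the start.
- robot.current_torque(): the same for the moment, N m.
- robot.current_finger_gap(): opening from 0.0 (shut) to 1.0 (fully open).
- robot.current_gripper_force(): force on a finger pad.
Only numpy, scipy, OpenCV 4.12 (cv2) and the standard library are available. Lean on these libraries where they do the work, as an engineer would, in place of code of your own. Each camera call takes 0.05 s, during which the arm holds its last target. There are 200 camera calls.

TASK

The stepped white furniture leg has to be held for sanding: get it lying flat between the jaws of the quick clamp with its thick head fully home against the low end stop, then work the clamp's trigger again and again until the sliding jaw presses the head firmly and squarely against the fixed jaw, and let the trigger spring back. Close the jaw with the trigger only, do not push the jaw or its bar by hand, and leave the glass jar, the wood offcut, the glue bottle and the turned leg where they are.

Things in the scene. Friction and masses are not known exactly. Their poses are not given: they have to be found in the camera images.
- jig: Quick clamp on its side on a fixed plywood board (x -220 to 80, y -190 to 190 mm, top at z = 12). Place and yaw vary. Origin: on the table, below the corner of stop face and fixed jaw face. z up; x from the open mouth (front, open above too) into the clamp, roughly away from the robot; y from fixed to sliding jaw. Leg clamped home: its centre at x -55, y 28, z 34.5, its x along this x.
- stop_face (a point): Middle of the face of the low steel end stop, at the back of the mouth between the jaws. In the clamp's frame (mm) the face is the plane x = 0, from y 0 to 85, reaching up to z = 23 (11 above the board). The leg's head end comes up against it. Axes as the clamp's.
- fixed_jaw (a point): Middle of the fixed jaw's face. In the clamp's frame (mm) the face is the plane y = 0; the jaw fills x -45 to 28, y -25 to 0, up to z = 62. Beyond it along -y follow a free gap, the grey trigger and the black handle; the trigger housing fills x 2 to 78, y -146 to -68, up to z = 68. Axes as the clamp's.
- slide_jaw: Sliding steel jaw with a toothed bar; closes along the clamp's -y; about 22 N of friction holds it where it is left. Origin: on the plane of its rubber pad's face (pad not pressed in), at clamp x = 0, 43 mm above the table. The pad starts 82 to 100 mm from the fixed jaw's face. Jaw and pad: clamp x -45 to 28, 42 mm thick in y, up to z = 62 mm. Bar: clamp x 12 to 27, through the housing and out.
- pad (a joint): How far the sliding jaw's spring-backed rubber pad is pressed in, in m: 0 free, 0.010 fully in. The spring gives about 1.5 N per mm. The grip is firm from 0.004 on.
- trigger (a joint): Trigger angle in rad: 0 released (a spring returns it), 0.36 fully squeezed, almost at the handle. Each full squeeze draws the sliding jaw about 8 mm closer (one ratchet tooth; squeezes of less than 0.3 rad may catch none); the return does not move it. A full squeeze moves the trigger's middle about 35 mm and takes 10 to 21 N there, most when the jaw is tight.
- trigger_face (a point): Middle of the front side of the grey trigger lever: push here towards the clamp's -y (towards the handle). The lever is 10 mm thick, from z 20 to 60 mm, free for 20 mm of clamp x either side of this point; its upright pivot is 96 mm away in clamp +x. At rest the point is at about x -35, y -82 mm in the clamp's frame, 57 mm clear of the fixed jaw's back.
- handle_side (a point): On the side of the fixed black handle that looks to the trigger, at mid-height. The handle is 18 mm thick, up to z = 61 mm, runs out of the housing to about x = -91 mm in the clamp's frame and leans a little (0.18 rad) away from the released trigger. Trigger and handle together are about 67 mm over their outsides here.
- leg_mid (a point): Centre of the white wooden furniture leg, half-way along and up: 110 mm long, 45 high, about 0.22 kg. x along the leg to its thick head, z up. Head: 56 mm wide, x +5 to +55. Shaft: 40 mm wide, parallel, x -55 to +5, steel cap at the foot end. Starts loose and flat on the board in front of the mouth, head roughly towards the clamp.
- jar_mid (a point): Middle of a glass screw jar, 52 mm across and 75 mm high, standing on the base board at the handle side; a bystander.
- offcut_mid (a point): Middle of a bare wood offcut, 90 x 45 x 30 mm, lying on the base board on the sliding jaw's side; a bystander.
- glue_mid (a point): Middle of a white glue bottle, 54 mm across and 150 mm high, standing on the table beyond the clamp; a bystander.
- turned_mid (a point): Middle of a round turned white leg, 54 mm across and 130 mm high, standing on the table at the robot's left; a bystander.
Mind the look-alikes: they are no part of the job. What is shaped like the part that bears leg_mid but purple or red is not meant.

How it is judged:
By the outcome, as a careful person would: the job done as asked, in the order asked, and still so for the second after the job is handed in, with the robot touching nothing.
It also fails if it takes over 64 s, if anything falls off the work surface, if the arm or the gripper's body presses on something with over 40 N, if the wrist force passes 120 N, or if a joint passes its speed limit or range.

## Working session

There is one attempt and no reset: what is moved stays moved. The work goes in short steps, each a Python script; the robot and the scene stay as the last script left them, time stands still between calls to the robot, and variables do not carry over. Pictures are saved under pics/ and viewed, at most 10 in all, crops included, and the job is handed in when it is done.

```bash
ls; mkdir -p pics
cat > h.py <<'E'
import numpy as np, cv2
from station import robot, fingers, vision, workorder, recognise
def ray(cam,u,v):
    c=vision.calibration(cam); K=np.array(c["mtx"]); k=c["k1"]
    d=np.array([(u-K[0,2])/K[0,0],(v-K[1,2])/K[1,1]]); s=d.copy()
    for _ in range(20): s=d/(1+k*(s@s))
    dc=np.array([s[0],-s[1],-1.])
    if "extrinsics" in c: T=np.linalg.inv(np.array(c["extrinsics"]))
    else: raise SystemExit
    return T[:3,3],T[:3,:3]@dc
def atz(cam,u,v,z):
    o,d=ray(cam,u,v); return o+d*(z-o[2])/d[2]
def proj(cam,p):
    c=vision.calibration(cam); K=np.array(c["mtx"]); T=np.array(c["extrinsics"])
    q=T[:3,:3]@np.array(p)+T[:3,3]; s=np.array([q[0],-q[1]])/-q[2]; s=s*(1+c["k1"]*(s@s))
    return K[:2,:2]@s+K[:2,2]
def save(name,img): cv2.imwrite("pics/"+name,cv2.cvtColor(img,cv2.COLOR_RGB2BGR))
E
python3 - <<'E'
from h import *
for c in ("top","side"):
    save(c+"0.png",vision.grab_frame(c))
    for l in ("jig","stop_face","fixed_jaw","slide_jaw","trigger_face","handle_side","leg_mid","jar_mid","offcut_mid"):
        print(c,l,[(np.round(r["rect"]).tolist(),round(r["p"],2)) for r in recognise(l,c)[:4]])
    print(vision.calibration(c))
print(robot.current_time_s())
E
```

```text
pics
top jig [([308.0, 185.0, 128.0, 105.0], 0.76)]
top stop_face [([305.0, 184.0, 136.0, 102.0], 0.59), ([294.0, 212.0, 19.0, 45.0], 0.33)]
top fixed_jaw [([306.0, 185.0, 133.0, 105.0], 0.88)]
top slide_jaw [([318.0, 165.0, 116.0, 24.0], 0.67)]
top trigger_face [([339.0, 172.0, 6.0, 20.0], 0.61)]
top handle_side [([308.0, 188.0, 132.0, 102.0], 0.77)]
top leg_mid [([204.0, 244.0, 26.0, 39.0], 0.84), ([257.0, 276.0, 45.0, 37.0], 0.7), ([293.0, 213.0, 23.0, 39.0], 0.65), ([306.0, 184.0, 135.0, 101.0], 0.61)]
top jar_mid [([358.0, 224.0, 23.0, 21.0], 0.78), ([337.0, 171.0, 7.0, 20.0], 0.57)]
top offcut_mid [([257.0, 217.0, 16.0, 32.0], 0.86), ([304.0, 183.0, 132.0, 108.0], 0.58), ([273.0, 169.0, 2.0, 12.0], 0.31)]
{'mtx': array([[394.95175582,   0.        , 251.92173165],
       [  0.        , 394.95175582, 185.30819597],
       [  0.        ,   0.        ,   1.        ]]), 'k1': 0.03439542638531962, 'extrinsics': array([[ 0.01837984, -0.99970596,  0.01581685,  0.15214452],
       [ 0.99351917,  0.02003628,  0.11188478, -0.57712334],
       [-0.11216879,  0.01365791,  0.9935953 , -1.127
[... 368 characters left out ...]
69.0, 140.0], 0.96)]
side leg_mid [([348.0, 241.0, 41.0, 56.0], 0.84), ([292.0, 175.0, 49.0, 44.0], 0.83), ([275.0, 283.0, 65.0, 44.0], 0.59)]
side jar_mid [([333.0, 131.0, 19.0, 33.0], 0.97)]
side offcut_mid [([275.0, 210.0, 43.0, 35.0], 0.8)]
{'mtx': array([[352.41895957,   0.        , 250.37811257],
       [  0.        , 352.41895957, 189.6617788 ],
       [  0.        ,   0.        ,   1.        ]]), 'k1': -0.044861559069023636, 'extrinsics': array([[-0.85834507, -0.51297111, -0.01021648,  0.54809962],
       [ 0.38846545, -0.66276221,  0.64018813, -0.15228706],
       [-0.33516911,  0.54553358,  0.76815023, -0.73374681],
       [ 0.        ,  0.        ,  0.        ,  1.        ]])}
1.0
```

Run:
```python
import cv2
a=cv2.imread("pics/top0.png"); c=a[120:300,180:400]; cv2.imwrite("pics/top0c.png",cv2.resize(c,None,fx=3.3,fy=3.3,interpolation=cv2.INTER_CUBIC))
a=cv2.imread("pics/side0.png");c=a[80:320,160:400]; cv2.imwrite("pics/side0c.png",cv2.resize(c,None,fx=2.5,fy=2.5,interpolation=cv2.INTER_CUBIC))
```

```text
(no output)
```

View pics/top0c.png

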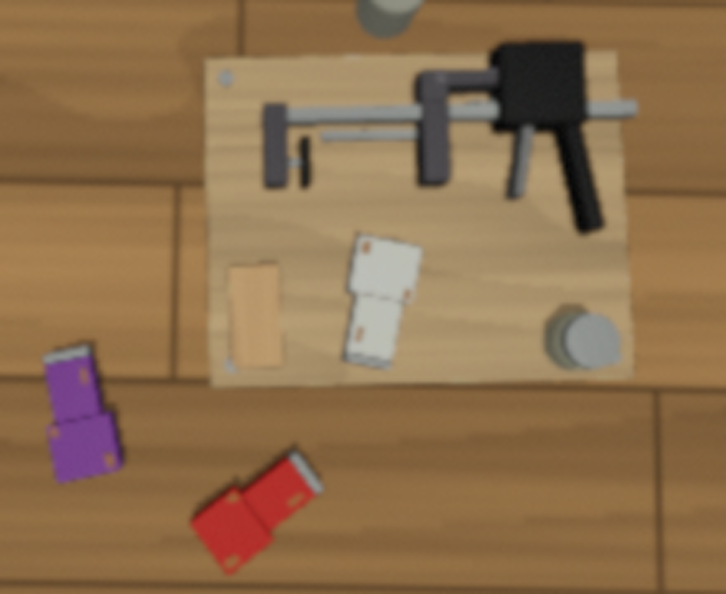

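View pics/side0c.png

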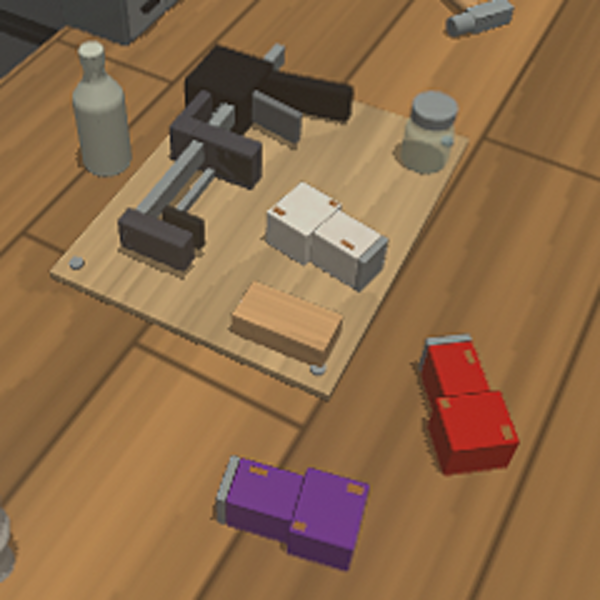

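The candidates are white (top px 296,211), purple (204,244) and red (257,276). The white one is the target: it is white, stepped, flat on the board and in front of the mouth. The crop confirms it. Next I fit the board and the leg to both views.

```bash
cat > fit.py <<'E'
from h import *
from scipy.optimize import least_squares
from scipy.ndimage import map_coordinates
def tf(p,q): # p=(x,y,yaw) ; q Nx3
    c,s=np.cos(p[2]),np.sin(p[2]); q=np.atleast_2d(q)
    return np.c_[p[0]+c*q[:,0]-s*q[:,1],p[1]+s*q[:,0]+c*q[:,1],q[:,2]]
def refine(p,poly,z,imgs,W=3.,n=25,closed=True,iters=4):
    poly=[(a,b,z) for a,b in poly]; segs=list(zip(poly,poly[1:]+poly[:1]))
    for it in range(iters):
        obs=[]
        for cam,img in imgs.items():
            L=cv2.GaussianBlur(cv2.cvtColor(img,cv2.COLOR_RGB2LAB),(0,0),0.8).astype(float)
            for a,b in segs:
                P=np.linspace(a,b,n+2)[1:-1]; w=tf(p,P); uv=np.array([proj(cam,x) for x in w])
                t=uv[-1]-uv[0]; t/=np.linalg.norm(t); nn=np.array([-t[1],t[0]])
                s=np.arange(-W-.5,W+.51,.25); G=0
                X=uv[:,None]+s[None,:,None]*nn
                prof=np.stack([map_coordinates(L[...,k],[X[...,1],X[...,0]],order=1) for k in range(3)],-1)
                g=np.linalg.norm(prof[:,4:]-prof[:,:-4],axis=-1); ss=s[2:-2]
                g=g.mean(0) # whole-edge profile
                k=g.argmax(); sl=slice(max(k-2,0),k+3); sh=(ss[sl]*g[sl]).sum()/g[sl].sum()
                if 0<k<len(ss)-1 and g[k]>6: obs.append((cam,P,uv+sh*nn,nn,round(sh,2),round(g[k])))
        f=lambda q: np.concatenate([((np.array([proj(c,x) for x in tf(q,P[::6])])-m[::6])@nn) for c,P,m,nn,_,_ in obs])
        r=least_squares(f,p,loss="soft_l1",f_scale=.5,x_scale=[.01,.01,.01]); p=r.x
    return p,np.sqrt((r.fun**2).mean()),[(o[0],o[4],o[5]) for o in obs]
BOARD=[(-.22,-.19),(.08,-.19),(.08,.19),(-.22,.19)]
LEG=[(-.055,-.02),(.005,-.02),(.005,-.028),(.055,-.028),(.055,.028),(.005,.028),(.005,.02),(-.055,.02)]
def rigid(src,dst):
    src=np.array(src);dst=np.array(dst)[:,:2]; a=src-src.mean(0);b=dst-dst.mean(0)
    th=np.arctan2((a[:,0]*b[:,1]-a[:,1]*b[:,0]).sum(),(a*b).sum()); c,s=np.cos(th),np.sin(th)
    t=dst.mean(0)-np.array([[c,-s],[s,c]])@src.mean(0); return np.array([t[0],t[1],th])
E
python3 - <<'E'
from fit import *
im={c:cv2.cvtColor(cv2.imread(f"pics/{c}0.png"),cv2.COLOR_BGR2RGB) for c in("top","side")}
pk=lambda u,v:(180+u/3.3,120+v/3.3)
d=[atz("top",*pk(*c),.012) for c in[(633,376),(617,50),(205,58),(211,386)]]
p0=rigid(BOARD,d); print("init",p0)
for s in(im,{"top":im["top"]},{"side":im["side"]}): print(refine(p0,BOARD,.012,s))
P=refine(p0,BOARD,.012,im)[0]
# leg: foot corners & head corners
d=[atz("top",*pk(*c),.057) for c in[(392,358),(413,305),(420,247),(357,234),(345,352)]]
l0=rigid([LEG[0],(.005,-.028),LEG[3],LEG[4],LEG[7]],d); print("leg init",l0)
for s in(im,{"top":im["top"]},{"side":im["side"]}): print(refine(l0,LEG,.057,s))
print(robot.current_eef_rot(),robot.tip_reach, robot.current_tool_pos())
E
```

```text
init [0.64976961 0.00356199 0.03975133]Traceback (most recent call last):
  File "<stdin>", line 6, in <module>
  File "fit.py", line 24, in refine
    r=least_squares(f,p,loss="soft_l1",f_scale=.5,x_scale=[.01,.01,.01]); p=r.x
    return func(*args, **kwargs)
    result = trf(vector_fun.fun, vector_fun.jac, x0, f0, J0, lb, ub, ftol, xtol,
                 gtol, max_nfev, x_scale, loss_function, tr_solver,
                 tr_options.copy(), verbose, callback=callback_wrapped)
    return trf_no_bounds(
        fun, jac, x0, f0, J0, ftol, xtol, gtol, max_nfev, x_scale,
        loss_function, tr_solver, tr_options, verbose, callback=callback)
    J = jac(x)
    self._update_jac()
    ~~~~~~~~~~~~~~~~^^
    self.J = self.jac_wrapped(xp_copy(self.x), f0=self.f)
             ~~~~~~~~~~~~~~~~^^^^^^^^^^^^^^^^^^^^^^^^^^^^
    J, dct = approx_derivative(
             ~~~~~~~~~~~~~~~~~^
        self.fun,
        ^^^^^^^^^
    ...<2 lines>...
        **self.finite_diff_options,
        ^^^^^^^^^^^^^^^^^^^^^^^^^^^
    )
    ^
    J, _nfev = _dense_difference(fun_wrapped, x0, f0, h,
             
[... 272 characters left out ...]
                       ^^^^^^^
    f = np.atleast_1d(self.fun(x, *self.args, **self.kwargs))
                      ~~~~~~~~^^^^^^^^^^^^^^^^^^^^^^^^^^^^^^
    return np.atleast_1d(self.fun(x))
                         ~~~~~~~~^^^
    return self.f(x, *self.args, **self.kwargs)
           ~~~~~~^^^^^^^^^^^^^^^^^^^^^^^^^^^^^^
  File "fit.py", line 23, in <lambda>
    f=lambda q: np.concatenate([((np.array([proj(c,x) for x in tf(q,P[::6])])-m[::6])@nn) for c,P,m,nn,_,_ in obs])
                                            ~~~~^^^^^
  File "h.py", line 14, in proj
    c=vision.calibration(cam); K=np.array(c["mtx"]); T=np.array(c["extrinsics"])
ValueError: time passes only in moves, steps and waits
```

```bash
python3 - <<'E'
s=open("h.py").read().replace("vision.calibration(","cal(").replace("def ray","import functools\n@functools.cache\ndef cal(n): return vision.calibration(n)\ndef ray",1)
open("h.py","w").write(s)
E
cat > run1.py <<'E'
from fit import *
im={c:cv2.cvtColor(cv2.imread(f"pics/{c}0.png"),cv2.COLOR_BGR2RGB) for c in("top","side")}
pk=lambda u,v:(180+u/3.3,120+v/3.3)
d=[atz("top",*pk(*c),.012) for c in[(633,376),(617,50),(205,58),(211,386)]]
p0=rigid(BOARD,d); print("init",p0)
for s in(im,{"top":im["top"]},{"side":im["side"]}): print(refine(p0,BOARD,.012,s))
d=[atz("top",*pk(*c),.057) for c in[(392,358),(413,305),(420,247),(357,234),(345,352)]]
l0=rigid([LEG[0],(.005,-.028),LEG[3],LEG[4],LEG[7]],d); print("leg init",l0)
for s in(im,{"top":im["top"]},{"side":im["side"]}): print(refine(l0,LEG,.057,s))
print(robot.current_eef_rot(),robot.tip_reach, robot.current_tool_pos(),robot.current_time_s())
E
python3 run1.py 2>&1 | tail -30
```

```text
init [0.64976961 0.00356199 0.03975133]
(array([0.65018402, 0.00563744, 0.03959298]), np.float64(0.19135572832023293), [('top', np.float64(0.0), 10), ('top', np.float64(-0.25), 11), ('top', np.float64(-0.26), 12), ('top', np.float64(-0.0), 18), ('side', np.float64(-0.01), 14), ('side', np.float64(0.25), 31), ('side', np.float64(-0.25), 25)])
(array([0.64975016, 0.00501964, 0.03979621]), np.float64(0.1956552881083722), [('top', np.float64(-0.24), 10), ('top', np.float64(-0.25), 11), ('top', np.float64(-0.25), 12), ('top', np.float64(-0.0), 18)])
(array([0.65037352, 0.00637492, 0.04031404]), np.float64(0.1948155550304655), [('side', np.float64(-0.24), 14), ('side', np.float64(0.0), 31), ('side', np.float64(-0.24), 25)])
leg init [ 0.50119035  0.03998155 -0.17550366]
(array([ 0.50178705,  0.04138255, -0.15427976]), np.float64(1.3017292930779392), [('top', np.float64(-0.01), 12), ('top', np.float64(-2.5), 10), ('top', np.float64(0.74), 11), ('top', np.float64(-1.5), 12), ('top', np.float64(-0.76), 17), ('top', np.float64(0.49), 13), ('top', np.float64(-0.26), 17), ('top', np.float64(-2.0
[... 247 characters left out ...]
.50046669,  0.04043987, -0.18000258]), np.float64(1.020818933471305), [('top', np.float64(-0.25), 11), ('top', np.float64(-0.01), 11), ('top', np.float64(-0.75), 13), ('top', np.float64(-0.01), 18), ('top', np.float64(-0.0), 15), ('top', np.float64(-0.25), 17), ('top', np.float64(-2.63), 14)])
(array([ 0.50040862,  0.04314932, -0.16607966]), np.float64(0.5766295235688732), [('side', np.float64(-0.25), 20), ('side', np.float64(-1.23), 14), ('side', np.float64(-0.0), 19), ('side', np.float64(-0.75), 19), ('side', np.float64(-0.24), 37), ('side', np.float64(0.24), 35), ('side', np.float64(-0.0), 37)])
[1.79993103e+02 1.58261407e-03 1.72393488e+01] 0.017 [ 0.16299788 -0.52532192  0.24833468] 1.0
```

```bash
cat > geo.py <<'E'
from fit import *
C=np.array([.6500,.0055,.0398]); YC=np.degrees(C[2]); LEGP=np.array([.5005,.0412,-.172])
def cw(x,y,z): return tf(C,[(x,y,z)])[0]      # clamp -> world
def wc(p):
    c,s=np.cos(C[2]),np.sin(C[2]); d=np.array(p)[:2]-C[:2]; return np.array([c*d[0]+s*d[1],-s*d[0]+c*d[1],p[2]])
def st(m=""): print(m,"t",round(robot.current_time_s(),2),"clampTCP mm",np.round(wc(robot.current_tool_pos())*1e3,1),"F",np.round(robot.current_contact_force(),1),"gap",round(robot.current_finger_gap(),3))
E
python3 - <<'E'
from geo import *
g=tf(LEGP,[(-.030,0,.15)])[0]; yl=np.degrees(LEGP[2])
for y in(yl,yl+180):
    q=robot.inverse_kinematics(g,[180,0,y]); print(y,None if q is None else np.round(q,1))
robot.move_to(g,[180,0,yl]); st("above")
g[2]=.034; robot.line_to(g,velocity=.15,f_stop=15); st("down")
fingers.gripper_to(0.0,40); st("grip"); print(robot.current_gripper_force())
g[2]=.038; robot.line_to(g); st("lift")
E
```

```text
-9.854874076250159 [  28.5   19.   -44.5  105.4   15.1   61.6 -121.4]
170.14512592374984 [ 34.4  21.5 -52.6 105.2  19.1  62.7  54.9]
above t 3.34 clampTCP mm [-177.    46.8  150. ] F [ 0.8 -0.2 -0. ] gap 0.999
down t 4.27 clampTCP mm [-176.4   48.1   34.7] F [ 0.  -0.   0.3] gap 1.0
grip t 4.75 clampTCP mm [-176.7   47.8   34.7] F [ 0.2 -0.8  4.8] gap 0.464
41.88785433769226
lift t 5.0 clampTCP mm [-177.9   47.9   37.6] F [ 0.4  0.2 -3.3] gap 0.463
```

```bash
python3 - <<'E'
from geo import *
R=[180,0,YC]
robot.line_to(cw(-.150,.034,.039),R,velocity=.12)
robot.line_to(cw(-.097,.034,.039),velocity=.12); st("pre")
robot.line_to(cw(-.097,.034,.034),velocity=.05,f_stop=6); st("down")
z=robot.current_tool_pos()[2]
print(robot.line_to(cw(-.075,.034,z),velocity=.03,f_stop=10)); st("stop")
p=wc(robot.current_tool_pos())
print(robot.line_to(cw(p[0],.018,z),velocity=.03,f_stop=8)); st("jaw")
save("top1.png",vision.grab_frame("top")); save("side1.png",vision.grab_frame("side"))
E
python3 - <<'E'
import cv2,numpy as np
a=cv2.imread("pics/top1.png")[130:240,250:380]; b=cv2.imread("pics/side1.png")[90:200,200:330]
cv2.imwrite("pics/c1.png",cv2.resize(np.hstack([a,b]),None,fx=3,fy=3,interpolation=cv2.INTER_CUBIC))
E
```

```text
pre t 6.0 clampTCP mm [-98.6  34.5  38.5] F [-0.4  0.1 -3.3] gap 0.464
down t 6.25 clampTCP mm [-97.6  34.5  34.5] F [-0.5  0.7  3.1] gap 0.464
True
stop t 6.79 clampTCP mm [-83.3  33.9  34.5] F [-1.7 -0.   4.6] gap 0.462
True
jaw t 7.19 clampTCP mm [-83.5  27.3  34.5] F [0.4 0.3 2.2] gap 0.457
```

View pics/c1.png

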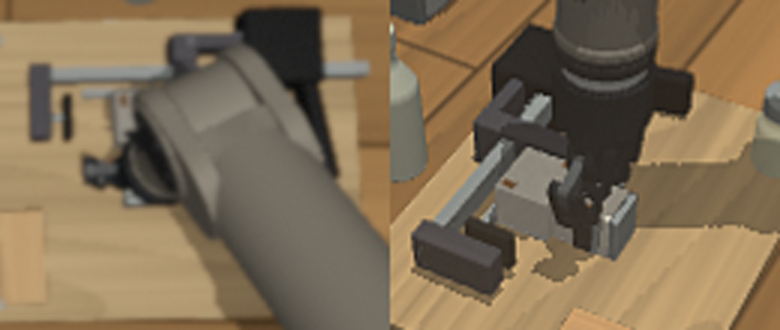

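Side view: leg flat in the mouth, head (crop ~530,190) next to the fixed jaw and at the stop. The contact readings of x -83.3 and y 27.3 match the expected home position. I'll seat it once more, release, verify, then squeeze once.

```bash
python3 - <<'E'
from geo import *
p=wc(robot.current_tool_pos())
print(robot.line_to(cw(p[0]+.008,p[1],p[2]),velocity=.02,f_stop=9)); st("reseat")
fingers.gripper_to(0.9); st("open")
q=wc(robot.current_tool_pos()); robot.line_to(cw(q[0],q[1],.14),velocity=.2)
R=[180,0,YC]
robot.move_to(cw(-.035,-.053,.14),R); fingers.gripper_to(0.0,60); 
robot.line_to(cw(-.035,-.053,.042),velocity=.15,f_stop=10); st("gap")
print(robot.line_to(cw(-.035,-.085,.042),velocity=.04,f_stop=3)); st("touch")
p=wc(robot.current_tool_pos())
print(robot.line_to(cw(-.035,p[1]-.028,.042),velocity=.08,f_stop=32)); st("s1")
print(robot.line_to(cw(-.035,p[1]-.042,.042),velocity=.03,f_stop=14)); st("s2")
robot.line_to(cw(-.035,-.056,.042),velocity=.15); st("back")
for c in("top","side"): save(c+"2.png",vision.grab_frame(c))
E
python3 - <<'E'
import cv2,numpy as np
a=cv2.imread("pics/top2.png")[130:240,250:380]; b=cv2.imread("pics/side2.png")[90:200,200:330]
cv2.imwrite("pics/c2.png",cv2.resize(np.hstack([a,b]),None,fx=3,fy=3,interpolation=cv2.INTER_CUBIC))
E
```

```text
True
reseat t 7.56 clampTCP mm [-83.4  27.3  34.5] F [-1.1 -0.1  4.2] gap 0.462
open t 8.01 clampTCP mm [-83.6  27.5  34.2] F [-0.3  0.3 -0.3] gap 0.904
gap t 10.66 clampTCP mm [-34.1 -52.8  43. ] F [-0.1  0.8  0.3] gap -0.003
True
touch t 11.18 clampTCP mm [-35.3 -71.2  41.8] F [0.2 1.5 0.7] gap -0.004
False
s1 t 11.71 clampTCP mm [-37.6 -92.6  41.6] F [-5.3  7.6  4.7] gap -0.0
False
s2 t 12.32 clampTCP mm [ -36.9 -103.7   41.7] F [-5.  11.6  3.3] gap -0.001
back t 12.86 clampTCP mm [-35.1 -57.4  41.8] F [ 0.5  0.8 -0. ] gap -0.001
```

View pics/c2.png

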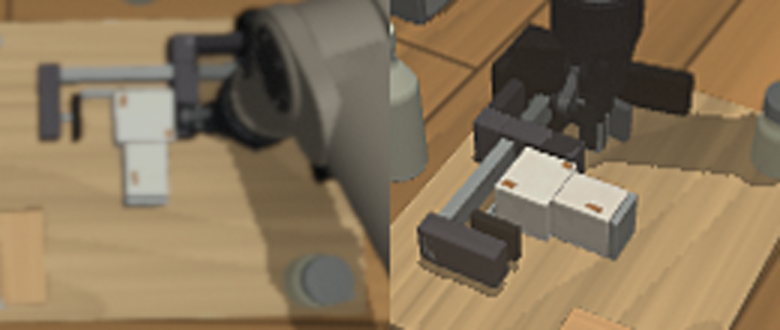

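```bash
cat > slide.py <<'E'
from geo import *
def outer(img,cam="top"):
    L=cv2.cvtColor(img,cv2.COLOR_RGB2GRAY).astype(float); ys=np.arange(.06,.17,.0005); pr=0
    for x in(-.038,-.03,-.022,-.014):
        uv=np.array([proj(cam,cw(x,y,.062)) for y in ys]); pr=pr+map_coordinates(L,[uv[:,1],uv[:,0]],order=1)
    d=pr[6:]-pr[:-6]; k=d[len(ys)//4:].argmax()+len(ys)//4; k=np.argmax(d)
    return ys[k+3]*1e3-42   # pad face
E
python3 - <<'E'
from slide import *
L=lambda n:cv2.cvtColor(cv2.imread(n),cv2.COLOR_BGR2RGB)
for i in 0,1,2: print(i,outer(L(f"pics/top{i}.png")))
t=np.array([*cw(-.055,.028,0)[:2],C[2]])
for cams in(["top"],["side"],["top","side"]):
    p,r,_=refine(t,LEG,.057,{c:L(f"pics/{c}2.png") for c in cams}); print(cams,np.round(wc(p)[:2]*1e3,1),np.degrees(p[2]-C[2]),r)
E
```

```text
0 65.00000000000004
1 65.00000000000004
2 56.50000000000003
['top'] [-51.7  27.1] 0.2562314717496307 0.7915660365794631
['side'] [-54.7  29.8] -0.3036757878458229 0.07603842855881938
['top', 'side'] [-53.3  28.3] 0.3075208261595906 1.0658586748534724
```

Leg is home: centre about (-54, 28) against (-55, 28), yaw error 0.3°. One squeeze moved the jaw 8.5 mm, so I repeat.

```bash
cat > sq.py <<'E'
from slide import *
def squeeze():
    s=robot.line_to(cw(-.035,-.122,.042),velocity=.09,f_stop=35); robot.pause(.15); st(f"end {s}")
    robot.line_to(cw(-.035,-.056,.042),velocity=.18)
    im=vision.grab_frame("top"); print("  pad-edge",outer(im)); return im
E
python3 - <<'E'
from sq import *
for i in range(3): im=squeeze()
save("top3.png",im); save("side3.png",vision.grab_frame("side"))
E
python3 - <<'E'
import cv2,numpy as np
a=cv2.imread("pics/top3.png")[130:240,250:380]; b=cv2.imread("pics/side3.png")[90:200,200:330]
cv2.imwrite("pics/c3.png",cv2.resize(np.hstack([a,b]),None,fx=3,fy=3,interpolation=cv2.INTER_CUBIC))
E
```

```text
end False t 13.99 clampTCP mm [ -36.5 -103.9   42.2] F [-5.  21.6  4.2] gap 0.001
  pad-edge 48.00000000000003
end False t 15.59 clampTCP mm [ -36.6 -104.    42.1] F [-6.4 23.2  2.6] gap -0.001
  pad-edge 41.500000000000014
end False t 17.19 clampTCP mm [ -36.6 -103.9   42.2] F [-4.7 22.5  3.5] gap -0.002
  pad-edge 33.500000000000014
```

View pics/c3.png

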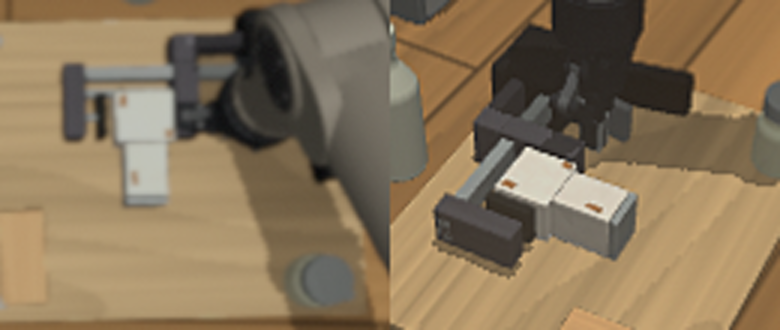

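Pad (crop top 100,115) stands about 7 mm off the head (114,115). I expect contact after one more squeeze and firm grip after two.

```bash
python3 - <<'E'
from sq import *
for i in range(2):
    im=squeeze(); save(f"top4{i}.png",im); save(f"side4{i}.png",vision.grab_frame("side"))
E
python3 - <<'E'
import cv2,numpy as np
f=lambda i:np.hstack([cv2.imread(f"pics/top4{i}.png")[140:230,260:350],cv2.imread(f"pics/side4{i}.png")[100:190,200:290]])
cv2.imwrite("pics/c4.png",cv2.resize(np.vstack([f(0),f(1)]),None,fx=3.3,fy=3.3,interpolation=cv2.INTER_CUBIC))
E
```

```text
end False t 18.84 clampTCP mm [ -36.6 -104.    42.2] F [-4.9 22.8  3.6] gap -0.001
  pad-edge 25.0
end False t 20.49 clampTCP mm [ -36.6 -103.9   42.2] F [-5.7 23.   4.2] gap -0.002
  pad-edge 50.50000000000003
```

View pics/c4.png

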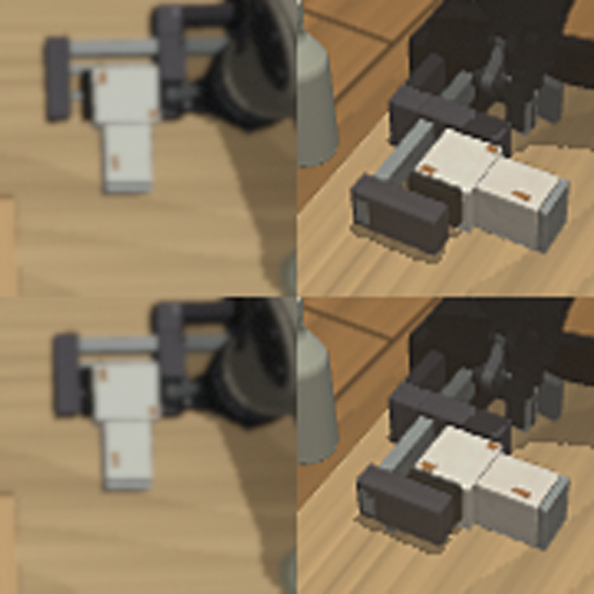

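Run:
```python
from geo import *
L=lambda n:cv2.cvtColor(cv2.imread(n),cv2.COLOR_BGR2RGB)
def edge(img,cam,z,x0,x1,lo,hi,g0):
    # outer jaw top edge: refine 1-D in y
    G=cv2.cvtColor(img,cv2.COLOR_RGB2GRAY).astype(float); ys=np.arange(lo,hi,.0005); pr=0
    for x in np.linspace(x0,x1,8):
        uv=np.array([proj(cam,cw(x,y,z)) for y in ys]); pr=pr+map_coordinates(G,[uv[:,1],uv[:,0]],order=1)/8
    d=np.abs(pr[8:]-pr[:-8])**2; k=d.argmax(); s=slice(max(0,k-6),k+7); return round((ys[4:-4][s]*d[s]).sum()/d[s].sum()*1e3,1)
g=95
for n,k in(("0",0),("2",1),("3",4),("40",5),("41",6)):
    e=(g-8.2*k+42)/1e3
    print(n,"outer-42: top",round(edge(L(f"pics/top{n}.png"),"top",.062,-.042,0.0,e-.012,e+.012,0)-42,1),
      "leg head +y edge", edge(L(f"pics/top{n}.png"),"top",.057,-.045,-.005,.045,.066,0) if k else "")
```

```text
0 outer-42: top 97.2 leg head +y edge 
2 outer-42: top 88.9 leg head +y edge 55.4
3 outer-42: top 65.5 leg head +y edge 62.9
40 outer-42: top 57.6 leg head +y edge 57.0
41 outer-42: top 50.9 leg head +y edge 56.5
```

Run:
```python
from geo import *
L=lambda n:cv2.cvtColor(cv2.imread(n),cv2.COLOR_BGR2RGB)
def fity(img,cams,box,z,g):
    best=[]
    for dy in np.arange(-.008,.0081,.0005):
        s=0
        for cam in cams:
            G=img[cam]
            for a,b in box:
                P=np.linspace(a,b,30)+[0,dy,0]; uv=np.array([proj(cam,cw(*p)) for p in P]); t=uv[-1]-uv[0]; n=np.array([-t[1],t[0]])/np.linalg.norm(t)
                f=lambda o:map_coordinates(G,[uv[:,1]+o*n[1],uv[:,0]+o*n[0]],order=1)
                s+=abs((f(.7)-f(-.7)).mean())
        best.append((s,dy))
    k=max(range(len(best)),key=lambda i:best[i][0]); b=np.array(best[max(0,k-3):k+4]); w=b[:,0]-b[:,0].min()*.99
    return round(g+1e3*(w*b[:,1]).sum()/w.sum(),1)
for n,k in(("0",0),("2",1),("3",4),("40",5),("41",6)):
    g=97-7.9*k; Y=(g+42)/1e3
    im={c:cv2.cvtColor(L(f"pics/{c}{n}.png"),cv2.COLOR_RGB2GRAY).astype(float) for c in("top","side")}
    S=[((-.045,Y,.062),(.028,Y,.062))]
    print(n,"expected",round(g,1),{c:fity(im,[c],S,.062,g) for c in im})
# fixed jaw back edge, known y=-25, and leg shaft edge as bias check
im={c:cv2.cvtColor(L(f"pics/{c}0.png"),cv2.COLOR_RGB2GRAY).astype(float) for c in("top","side")}
print("fixed front edge true 0",{c:fity(im,[c],[((-.043,0,.062),(.005,0,.062))],.062,0) for c in im})
```

```text
0 expected 97.0 {'top': np.float64(97.2), 'side': np.float64(97.8)}
2 expected 89.1 {'top': np.float64(88.7), 'side': np.float64(89.0)}
3 expected 65.4 {'top': np.float64(65.4), 'side': np.float64(65.0)}
40 expected 57.5 {'top': np.float64(57.6), 'side': np.float64(56.8)}
41 expected 49.6 {'top': np.float64(50.7), 'side': np.float64(49.6)}
fixed front edge true 0 {'top': np.float64(5.6), 'side': np.float64(1.7)}
```

Run:
```python
from geo import *
robot.line_to(cw(-.035,-.056,.25),velocity=.2); robot.move_to([.35,-.25,.3],[180,0,YC]); st("away")
im={c:vision.grab_frame(c) for c in("top","side")}
t=np.array([*cw(-.055,.028,0)[:2],C[2]])
for cams in(["top"],["side"]):
    p,r,_=refine(t,LEG,.057,{c:im[c] for c in cams}); print(cams,np.round(wc(p)[:2]*1e3,1),np.degrees(p[2]-C[2]),r)
for c in im: save(c+"5.png",im[c])
cv2.imwrite("pics/c5.png",cv2.cvtColor(cv2.resize(np.hstack([im["top"][130:250,240:380],im["side"][80:200,200:340]]),None,fx=2.8,fy=2.8,interpolation=cv2.INTER_CUBIC),cv2.COLOR_RGB2BGR))
```

```text
away t 23.57 clampTCP mm [-309.1 -242.8  299.9] F [-0.1 -1.1 -0.2] gap -0.003
['top'] [-48.2  27.7] 2.418352942275712 0.8568160476213259
['side'] [-56.   29.2] -2.908971234593694 0.7779037912778216
```

View pics/c5.png

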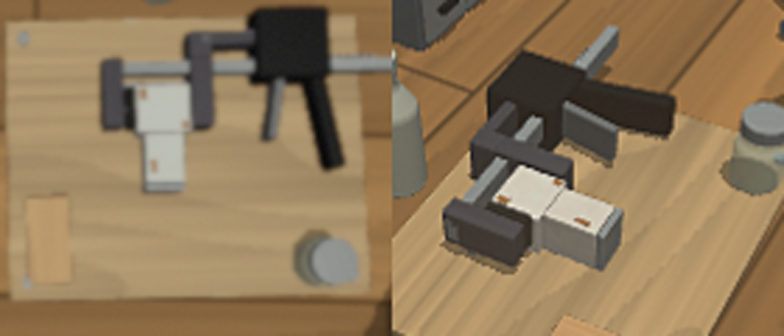

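Run:
```python
from geo import *
for c,b in(("top",(178,200,286,312)),("side",(150,180,255,285))):
    a,d=[cv2.imread(f"pics/{c}{i}.png",0) for i in(2,5)]
    for nm,z,poly in(("shaft+foot",.057,[(-.112,.006),(-.06,.006),(-.06,.05),(-.112,.05)]),):
        uv=np.array([proj(c,cw(x,y,.05)) for x,y in poly]); m=np.zeros_like(a); cv2.fillPoly(m,[uv.round().astype(np.int32)],255)
        W=np.eye(2,3,dtype=np.float32)
        cc,W=cv2.findTransformECC(a,d,W,cv2.MOTION_EUCLIDEAN,(3,100,1e-6),m,3)
        ctr=uv.mean(0); print(c,round(cc,4),"shift px",np.round(W@[*ctr,1]-ctr,2),"rot deg",np.round(np.degrees(np.arctan2(W[1,0],W[0,0])),2))
```

```text
Traceback (most recent call last):
cv2.error: OpenCV(4.12.0) /io/opencv/modules/video/src/ecc.cpp:574: error: (-7:Iterations do not converge) NaN encountered. in function 'findTransformECC'
```

Run:
```python
from geo import *
SH=[(.005,-.02),(-.055,-.02),(-.055,.02),(.005,.02)]
L=lambda n:cv2.cvtColor(cv2.imread(n),cv2.COLOR_BGR2RGB)
for i in("2","41","5"):
    for c in("top","side"):
        im=L(f"pics/{c}{i}.png"); res=[]
        # direct sub-pixel: rows of shaft edges via gradient along clamp y at several x
        G=cv2.cvtColor(im,cv2.COLOR_RGB2GRAY).astype(float); ys=np.arange(-.012,.068,.0005); E=[]
        xs=np.linspace(-.1,-.06,9)
        for x in xs:
            uv=np.array([proj(c,cw(x,y,.057)) for y in ys]); v=map_coordinates(G,[uv[:,1],uv[:,0]],order=1); d=v[8:]-v[:-8]; yy=ys[4:-4]
            def pk(w):
                w=np.clip(w,0,None)**2; k=w.argmax(); s=slice(max(0,k-8),k+9); return (w[s]*yy[s]).sum()/w[s].sum()*1e3
            E.append((pk(np.where(yy<.028,d,0)),pk(np.where(yy>.028,-d,0))))
        E=np.array(E); print(i,c,"edges mm",np.round(np.median(E,0),1),"slopes deg",[round(float(np.degrees(np.arctan(np.polyfit(xs*1e3,E[:,k],1)[0]))),1) for k in(0,1)])
```

```text
2 top edges mm [ 8.4 46.7] slopes deg [0.1, -0.6]
2 side edges mm [10.2 49.3] slopes deg [-0.6, -0.5]
41 top edges mm [ 8.4 46.7] slopes deg [-0.2, -0.7]
41 side edges mm [10.2 49.2] slopes deg [-0.9, -0.8]
5 top edges mm [ 8.3 46.6] slopes deg [-0.2, -0.7]
5 side edges mm [10.2 49.2] slopes deg [-0.7, -0.8]
```

The leg hasn't moved and is square with the jaws. The jaw is closed about 5–8 mm past first contact, and the trigger is released.

```bash
python3 -c "
from station import workorder
print(workorder.close_job())"
```

```text
the job is handed in; nothing more can be done
None
```

The job is handed in: the white leg lies flat against the end stop, clamped square against the fixed jaw by six trigger squeezes with the pad pressed in an estimated 5–8 mm, the trigger released, the jar, offcut, glue bottle and turned leg not touched, and about 24 s of the 64 s used.

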